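# Thread the hook trolley onto the bench rail and run it home against the buffer

### The job

Take the hook trolley out of the grey tray, thread it onto the steel rail at its free open end with its hook on the side away from the robot, and slide it along by its post until it has pushed the buffer's orange plunger fully in; then let go and leave it hanging on the rail up at the buffer. Work by feel: never push or lever on the rail or the buffer with more than about 25 N, press the plunger with the trolley and not with the fingers, and leave the cans, the pipe, the coupling and the white jar as they are.

Things in the scene. Friction and masses are not known exactly. Their poses are not given: they have to be found in the camera images.
- trolley: Aluminium trolley of C section with a blue grip post on top, 0.2 to 0.33 kg, standing upright in the tray. Origin: centre of its underside; z up; y is its direction of travel (the body is the same both ways); the hook is on its +x side. Body 45 (x) by 50 (y) by 24 (z) mm. It goes on the rail only along y from the open end, never from above.
- trolley_slot (a point): Middle of the T-slot that runs through the trolley along y, 9.5 mm above its underside. Cavity 33 mm wide, z = 5 to 14 mm above the underside; it opens downward through a 14 mm wide gap between two 5 mm thick lips; the top plate above it is 10 mm thick (z = 14 to 24).
- trolley_grip (a point): Point on the axis of the trolley's blue post, 49 mm above its underside, 15 mm below the post's top. The post is 16 (x) by 24 (y) mm and stands centred on the top plate, z = 24 to 64 mm above the underside.
- trolley_hook (a point): Tip of the steel hook rod (7 mm thick), 56 mm out along the trolley's +x and 24 mm above its underside.
- rail: Fixed steel T rail, 300 mm long, on a wooden stand. Origin: at slab level under the rail's middle; z up; +y runs along the rail from the open end to the buffer; +x points away from the robot. Flange top at z = 120 mm. Wooden posts 45 mm wide hold it up to z = 74 mm, the nearer from y = -88 to -52 mm, on an 18 mm thick board 140 mm wide (y = -110 to 150 mm).
- rail_mouth (a point): Flange top at the tip of the open end, on the centre line, at rail y = -150, z = 120 mm. Flange 30 mm wide, 6 mm thick, its end a half circle in plan; web below it 8 mm thick, 40 mm high. A resting trolley's underside is at z = 106 mm; from 106 to 109 mm it is free, with 1.5 mm play on each side.
- plunger (a joint): Orange plunger, 8 mm thick, 5.5 mm above the flange top. 0 = 14 mm out of the black buffer's face, 0.014 m = flush: the trolley then meets the hard face. No spring: slides at about 7 N and stays. Fully in: over 0.0115. The buffer is clamped on the flange, its face 60 to 110 mm past the rail's middle, different each time, not measured: find it by feel.
- tray: Grey plastic tray, fixed, 200 (x) by 240 (y) by 35 mm high, walls and floor 5 mm. Origin: centre of its underside.
- coupling: Brass pipe coupling, 30 mm across, 22 mm high, standing in the tray near its +y wall; leave it. Origin: centre of its underside.
- pipe: Short steel pipe standing on the slab, 42 mm across, 140 mm high; leave it. Origin: centre of its underside.
- oiler: White jar with red cap, 52 mm across, 110 mm high; leave it. Origin: centre of its underside.
- can1: Empty can, 64 mm across, 105 mm high, upright in the slotted wooden rack at the robot's left; leave it. Origin: centre of its underside.
- can2: Empty can, 64 mm across, 105 mm high, upright in the slotted wooden rack at the robot's left; leave it. Origin: centre of its underside.
- can3: Empty can, 64 mm across, 105 mm high, upright in the slotted wooden rack at the robot's left; leave it. Origin: centre of its underside.
- can4: Empty can, 64 mm across, 105 mm high, upright in the slotted wooden rack at the robot's left; leave it. Origin: centre of its underside.
- can5: Empty can, 64 mm across, 105 mm high, upright in the slotted wooden rack at the robot's left; leave it. Origin: centre of its underside.
There are look-alikes about, which are no part of the job. What is shaped like the trolley but purple or turquoise is not meant.

How it is judged:
By the outcome, as a careful person would: the job done as asked, in the order asked, and still so for the second after the job is handed in, with the robot touching nothing.
It also fails if it takes over 64 s, if anything falls off the work surface, if the arm or the gripper's body presses on something with over 40 N, if the wrist force passes 120 N, or if a joint passes its speed limit or range.

### The arm

A 6-joint arm with a two-finger parallel gripper is mounted at the origin on the work surface. World frame = base frame: x ahead of the robot, y to its left, z up, the work surface at z = 0. Lengths are in m, angles in degrees, forces in N, time in s.
With the tool pointing down it reaches from about 0.375 to 0.9 m from the base axis. Payload 3.1 kg.
Tool frame: the origin (TCP) lies between the finger pads; the fingertips stand 25 mm ahead of it and the grasp point (between the pads) lies 6 mm ahead of it; z points along the fingers, y is the line along which they close (so a half turn about z gives the same grasp; the last joint's range is limited). The gripper opens to 87 mm and grips with 3 to 60 N. Pads are 19 mm wide; open, the fingers measure 117 mm over their backs; the gripper's body (75 mm by 190 mm) begins 51 mm behind the grasp point.
Start: joints at [-76.519, 30.224, 82.088, -0, 67.689, -10.227], TCP at [0.251, -0.572, 0.248] pointing down, gripper open.
Joint ranges: [-176.69, 176.69], [-43.24, 126.21], [12.49, 139.97], [-82, 262], [0, 151.66], [-163.58, 163.58]. Speed limits (degrees/s): [159.86, 159.86, 180, 180, 180, 180].

### API

Orientations are given as [roll, pitch, yaw] about the fixed x, y, z axes, in that order (R = Rz(yaw) Ry(pitch) Rx(roll)).
In Python, from bench import manip, optics, order gives the robot as it stands.
- The arm moves only by the tool apply_moves, never from a script. Its argument "steps" is a list that holds one entry, the list of rows, each a list of 5 numbers: the closure, from 0 (fully open) to 1 (shut), then the shift along the tool's x, y, z scaled (see below), then the turn about the tool's z scaled (see below). In form: [[[grip, dx, dy, dz, roll], ...]]. A call has exactly 10 rows; each row is the pose to reach, as a shift and turn from the pose commanded when the call began, along the tool's axes at that moment, turning the shorter way round; what a row does not reach only later rows make up. The controller multiplies each number of a shift by 0.08 m and each number of a turn by 180 degrees. A row lasts 1/10 s, in which the tool goes at most 50 mm and 8.59 degrees, less where a joint would pass 70% of its speed; a pose out of reach is approached as far as the arm can. A call with a number of a shift or a turn outside -1 to 1 is refused whole. A call with a gripper value outside its range is refused whole. The fingers move at their own pace and stop on an object; "squeeze" is the grip in N (left out, the last holds). Time passes only in rows, so rows that repeat a pose let the fingers close, or fill a call up. It gives the time, the measured TCP pose, the force, the opening and the grip force at its end, in the units of the state.
- manip.observe(): the state, without advancing time (a new reading comes with each control period).
- optics.snapshot(name): name is "scene" or "top" or "wrist"; returns a dict with "img" (384x512x3 uint8, blue, green, red), "depth" (384x512 float32, m along the optical axis (not along the pixel's ray), 0 where there is no reading), "mtx" (3x3 intrinsics, pixels), "dist_coeffs" ([k1, k2, p1, p2, k3] as OpenCV has them; the pictures are not rectified), "pose" (4x4, takes a point from camera to world coordinates). Camera axes: x right, y up, looking along -z (the intrinsics and any distortion apply to the point x, -y, -z); pixel columns grow to the right and rows downward; lengths in m; the calibration is good to about 2 mm. A picture is of the moment at which its call begins.
- order.sign_off(): hands the job in; it is judged then, once.
The state is a dict: "time_s": time; "joint_positions": joint angles; "dq": joint speeds; "joint_torque": joint torques, N m; "eef_pos": TCP position; "tcp_rot": TCP orientation; "contact_force": force on the tool from outside, world axes, zero at the start; "moment": the same for the moment, N m; "width": opening from 0.0 (shut) to 1.0 (fully open); "gripper_force": force on a finger pad.
Only numpy, scipy, OpenCV 4.12 (cv2) and the standard library are available. Lean on these libraries where they do the work, as an engineer would, in place of code of your own. Each camera call takes 0.05 s, during which the arm holds its last target. There are 200 camera calls.

## Working session

There is one attempt and no reset: what is moved stays moved. The work goes in short steps, Python scripts to look and compute and a tool call to move; the robot and the scene stay as the last step left them, time stands still between calls to the robot, and variables do not carry over. Pictures are saved under pics/ and viewed, at most 10 in all, crops included, and the job is handed in when it is done.

Besides the shell and the picture viewer there is one more tool, called after "Emit:" by a JSON object that holds its "op" and its "data", one argument or row to a line. apply_moves: Moves the arm, as the interface text tells. Its arguments: {"type":"object","properties":{"steps":{"type":"array"},"squeeze":{"type":"number"}},"required":["steps"]}

```bash
mkdir -p pics; cat > h.py <<'E'
import numpy as np, cv2, pickle
def snap(n,fn=None):
    from bench import optics
    s=optics.snapshot(n)
    if fn: cv2.imwrite('pics/'+fn,s['img'])
    pickle.dump(s,open(f'{n}.pkl','wb'))
    return s
def load(n): return pickle.load(open(f'{n}.pkl','rb'))
def ray(s,px):
    u=cv2.undistortPoints(np.array(px,float).reshape(-1,1,2),np.array(s['mtx'],float),np.array(s['dist_coeffs'],float)).reshape(-1,2)
    d=np.c_[u[:,0],-u[:,1],-np.ones(len(u))]
    P=np.array(s['pose']); return P[:3,3],d@P[:3,:3].T
def onplane(s,px,z):
    o,d=ray(s,px); return o+d*((z-o[2])/d[:,2])[:,None]
def cloud(s):
    h,w=s['depth'].shape; v,u=np.mgrid[:h,:w]
    o,d=ray(s,np.c_[u.ravel(),v.ravel()])
    return (o+d*s['depth'].ravel()[:,None]).reshape(h,w,3)
E
python3 - <<'E'
from h import *
from bench import manip
for n in('scene','top','wrist'): s=snap(n,n+'0.png'); print(n,np.round(s['pose'],3).tolist(),(s['depth']>0).mean())
print(manip.observe())
E
```

```text
scene [[0.952, -0.184, 0.246, 0.927], [0.307, 0.602, -0.737, -1.107], [-0.012, 0.777, 0.629, 1.075], [0.0, 0.0, 0.0, 1.0]] 0.9958546956380209
top [[-0.002, 0.984, -0.178, 0.294], [-1.0, -0.002, 0.003, 0.056], [0.003, 0.178, 0.984, 1.518], [0.0, 0.0, 0.0, 1.0]] 0.9959462483723959
wrist [[0.403, 0.881, 0.247, 0.318], [-0.915, 0.388, 0.107, -0.542], [-0.002, -0.269, 0.963, 0.384], [0.0, 0.0, 0.0, 1.0]] 0.9959259033203125
{'time_s': 0.15, 'joint_positions': array([-7.65158810e+01,  3.02672764e+01,  8.21401682e+01, -5.07004670e-04,
        6.76906071e+01, -1.02266799e+01]), 'dq': array([ 0.09364568, -0.08426587, -0.33494643,  0.02439856, -0.04636903,
       -0.0011128 ]), 'joint_torque': array([ 6.64229592e-04, -4.40432203e+01, -1.76842600e+01,  6.32759230e-02,
        5.52342413e-02, -9.82883876e-05]), 'eef_pos': array([ 0.25123009, -0.57170215,  0.24678697]), 'tcp_rot': array([-1.79903423e+02, -1.69470918e-02,  2.37109774e+01]), 'contact_force': array([ 0.6049657 , -0.02809761,  0.11122088]), 'moment': array([-0.00067941,  0.00320353, -0.03828671]), 'gripper_force': 0.0, 'width': 1.0028188997697474}
```

View pics/scene0.png

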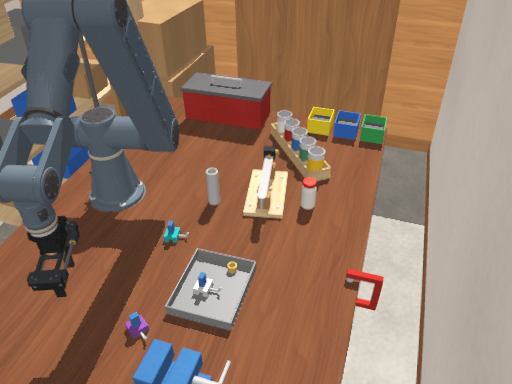

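View pics/top0.png

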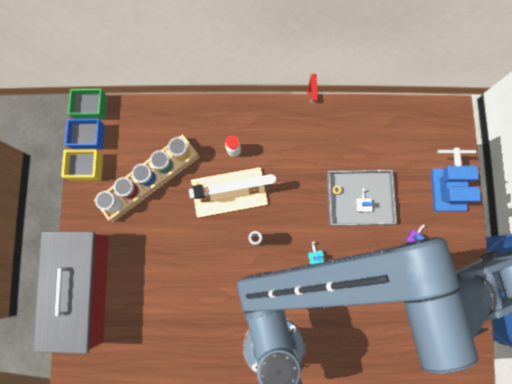

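The scene view shows the trolley in the tray at about (203,285), with the rail's mouth at about (262,205) and the buffer at (269,152). In the top view the trolley is at (364,203) with its hook pointing up in the image (+x). The rail runs from its mouth at (272,180) to the buffer at (195,190). The pipe is at (256,238), below the mouth.

```bash
python3 - <<'E'
from h import *
for n in('top','scene'):
    s=load(n); C=cloud(s); hsv=cv2.cvtColor(s['img'],cv2.COLOR_BGR2HSV); H,S,V=[hsv[...,i].astype(int) for i in range(3)]
    X,Y,Z=C[...,0],C[...,1],C[...,2]
    print(n,'slab z', np.median(Z[(X>.35)&(X<.8)&(Y<.5)&(Y>-.5)&(Z<.03)]))
    # rail flange: height .11-.13, low saturation
    m=(abs(Z-.12)<.008)&(S<60)&(V>120)&(X>.35)&(X<.75)&(Y>-.1)&(Y<.35)
    k,l,st,_=cv2.connectedComponentsWithStats(m.astype(np.uint8)); i=1+np.argmax(st[1:,4]); m=l==i
    v,u=np.nonzero(m); P=onplane(s,np.c_[u,v],.12)[:,:2]
    c,(w,hh),a=cv2.minAreaRect((P*1000).astype(np.float32)); print('rail',c,w,hh,a,len(P),np.median(Z[m]))
    vv=np.linalg.svd(P-P.mean(0),full_matrices=False)[2][0]; vv*=np.sign(vv[1]); t=(P-P.mean(0))@vv
    print(' mean',P.mean(0),'dir',vv,'yaw',np.degrees(np.arctan2(-vv[0],vv[1])),'open end',P.mean(0)+vv*t.min(),'far',P.mean(0)+vv*t.max())
    tr=(X>.35)&(X<.75)&(Y<-.1)&(Y>-.6)
    m=(H>95)&(H<125)&(S>120)&tr&(Z>.03)&(Z<.09)
    k,l,st,ce=cv2.connectedComponentsWithStats(m.astype(np.uint8))
    for i in range(1,k):
        if st[i,4]>5:
            q=l==i; print('blue',ce[i],st[i,4],C[q].mean(0), 'top pts',C[q&(Z>.062)].mean(0), (q&(Z>.062)).sum())
    m=(S<50)&(V>150)&tr&(Z>.015)&(Z<.045)
    k,l,st,ce=cv2.connectedComponentsWithStats(m.astype(np.uint8))
    for i in range(1,k):
        if st[i,4]>15:
            q=l==i; print('white',ce[i],st[i],C[q].mean(0))
E
```

```text
top slab z 0.0020632515100486026
rail (562.2387084960938, 123.73143005371094) 31.273754119873047 246.64112854003906 10.4760103225708 608 0.12110116319990738
 mean [0.56229665 0.12247341] dir [-0.17986149  0.98369195] yaw 10.361691925179048 open end [0.58425175 0.00239738] far [0.53989454 0.24499423]
blue [366.23076923 203.57692308] 26 [ 0.50136606 -0.32664232  0.06878097] top pts [ 0.50135244 -0.32779295  0.07023715] 23
blue [418.08333333 237.13888889] 36 [ 0.38135684 -0.51059092  0.06020227] top pts [ 0.38166748 -0.51279558  0.06562943] 20
white [364.61994609 198.55795148] [328 170  68  55 371] [ 0.52575186 -0.33186637  0.03226631]
white [363.11764706 203.98039216] [357 189  15  23 153] [ 0.50588884 -0.32600589  0.02742924]
scene slab z 0.002944827435512387
rail (563.4463500976562, 114.4345474243164) 30.217884063720703 265.09466552734375 10.502180099487305 356 0.12066958650125154
 mean [0.56416988 0.10855742] dir [-0.18578418  0.98259057] yaw 10.706855467467046 open end [ 0.5876992  -0.01588633] far [0.53844148 0.24463193]
blue [201.67088608 279.29113924] 79 [ 0.50545921 -0.33898649  0.0590104 ] top pts [ 0.50480233 -0.33608939  0.06969231] 38
blue [134.51851852 318.92592593] 108 [ 0.38304328 -0.52152614  0.05457235] top pts [ 0.38073538 -0.51971989  0.06508273] 48
white [191.75862069 257.62068966] [186 248  12  20  29] [ 0.43239739 -0.25057141  0.03779077]
white [226.34782609 254.82608696] [218 253  18   5  23] [ 0.53181983 -0.20671118  0.03731938]
white [243.04273504 285.45299145] [227 257  29  66 117] [ 0.62153245 -0.30352176  0.03658247]
white [173.92424242 291.53030303] [165 269  22  40  66] [ 0.43639588 -0.38824391  0.03636219]
white [204.9009901  286.62871287] [193 278  29  18 202] [ 0.51297588 -0.33903627  0.02853537]
white [212.5 318. ] [204 316  18   5  18] [ 0.57843816 -0.44070461  0.03579214]
```

```bash
python3 - <<'E'
from h import *
a=load('top')['img'][110:240,170:400]; b=load('scene')['img'][140:330,150:330]
cv2.imwrite('pics/crop1.png',np.vstack([cv2.resize(a,(690,390),interpolation=cv2.INTER_CUBIC)[60:],np.pad(cv2.resize(b[100:],(540,270),interpolation=cv2.INTER_CUBIC),((0,0),(0,150),(0,0)))]))
E
```

```text
(no output)
```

View pics/crop1.png

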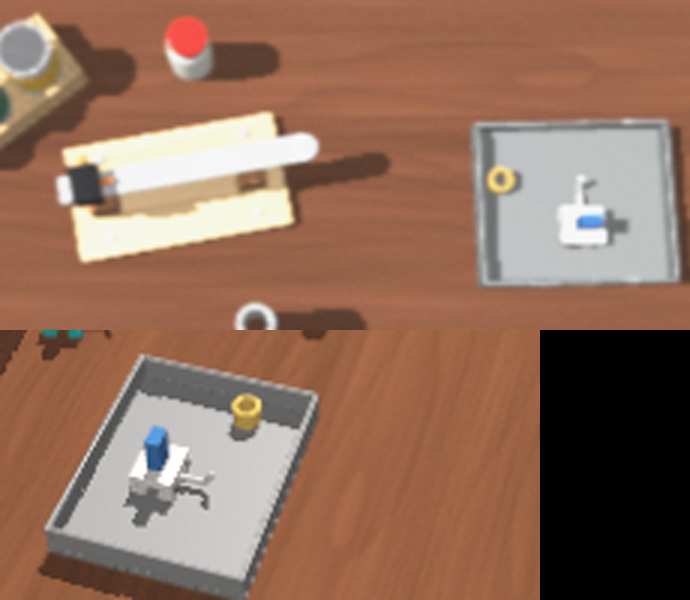

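The crop shows the trolley nearly square with the tray, with its hook at +x. The rail tilts about 10.5°, and the plunger is on the mouth side of the black buffer. Next I move toward the trolley.

Emit:
{"op": "apply_moves", "data": {
  "steps": [
    [[0.2,0.3,-0.1,0,-0.045],[0.2,0.6,-0.2,0,-0.09],[0.2,0.8,-0.3,0,-0.135],[0.2,1,-0.36,0,-0.18],[0.2,1,-0.36,0,-0.225],[0.2,1,-0.36,0,-0.27],[0.2,1,-0.36,0,-0.315],[0.2,1,-0.36,0,-0.36],[0.2,1,-0.36,0,-0.368],[0.2,1,-0.36,0,-0.368]]
  ],
  "squeeze": 40
}}

```text
time_s: 1.15
eef_pos: [0.3129, -0.5135, 0.2473]
tcp_rot: [-180.0, -0.0, 89.8]
contact_force: [0.9, 0.3, 0.5]
width: 0.799
gripper_force: 0.0
```

Emit:
{"op": "apply_moves", "data": {
  "steps": [
    [[0.3,0.2,0.2,0,0],[0.3,0.5,0.5,0,0],[0.3,0.8,0.8,0,0],[0.3,1,1,0,0],[0.3,1,1,0,0],[0.3,1,1,0,0],[0.3,1,1,0,0],[0.3,1,1,0,0],[0.3,1,1,0,0],[0.3,1,1,0,0]]
  ]
}}

```text
time_s: 2.15
eef_pos: [0.3926, -0.4343, 0.2475]
tcp_rot: [-180.0, 0.0, 89.9]
contact_force: [1.1, 0.4, 0.3]
width: 0.702
gripper_force: 0.0
```

Emit:
{"op": "apply_moves", "data": {
  "steps": [
    [[0.3,0.1,0.2,0,0],[0.3,0.3,0.5,0,0],[0.3,0.5,0.8,0,0],[0.3,0.5,1,0,0],[0.3,0.5,1,0,0],[0.3,0.5,1,0,0],[0.3,0.5,1,0,0],[0.3,0.5,1,0,0],[0.3,0.5,1,0,0],[0.3,0.5,1,0,0]]
  ]
}}

```text
time_s: 3.15
eef_pos: [0.4726, -0.3941, 0.2476]
tcp_rot: [-180.0, 0.0, 89.9]
contact_force: [0.9, -0.2, 0.4]
width: 0.701
gripper_force: 0.0
```

```bash
python3 - <<'E'
from h import *
from bench import manip
s=snap('wrist','wrist1.png'); o=manip.observe(); print(o['time_s'],o['eef_pos'],o['tcp_rot'],o['contact_force'],np.round(s['pose'],3).tolist())
E
```

```text
3.2 [ 0.4727753  -0.39404777  0.24762932] [1.79997629e+02 1.36125459e-03 8.99107287e+01] [ 0.31260926 -0.60018212  0.59109718] [[1.0, 0.001, 0.001, 0.472], [-0.001, 0.963, 0.269, -0.32], [-0.001, -0.269, 0.963, 0.384], [0.0, 0.0, 0.0, 1.0]]
```

View pics/wrist1.png

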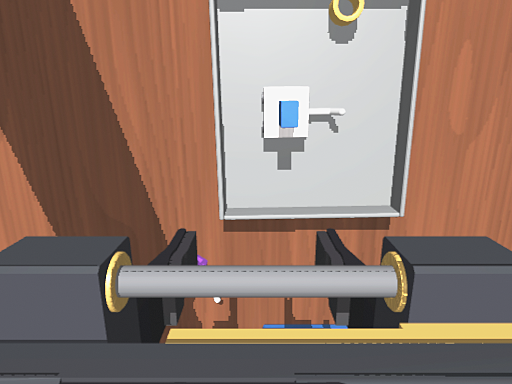

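In the wrist view the post is at (289,114) with the hook to the right at (342,112). I'll measure both.

```bash
cat > tr.py <<'E'
from h import *
def trolley(s,z0=0.005):
    C=cloud(s); hsv=cv2.cvtColor(s['img'],cv2.COLOR_BGR2HSV); H,S,V=[hsv[...,i].astype(int) for i in range(3)]
    Z=C[...,2]; roi=np.zeros(Z.shape,bool); roi[:200]=1
    b=(H>95)&(H<125)&(S>100)&roi
    print('post z levels',np.percentile(Z[b],[5,50,90]))
    q=b&(abs(Z-z0-.064)<.006); v,u=np.nonzero(q); P=onplane(s,np.c_[u,v],z0+.064)[:,:2]
    print('post',cv2.minAreaRect((P*1000).astype(np.float32)),P.mean(0),len(P))
    q=(abs(Z-z0-.024)<.006)&(S<60)&roi; k,l,st,_=cv2.connectedComponentsWithStats(q.astype(np.uint8)); 
    i=1+np.argmax(st[1:,4]); q=l==i; q2=cv2.morphologyEx(q.astype(np.uint8),cv2.MORPH_OPEN,np.ones((15,15)))>0
    v,u=np.nonzero(q2|(b&0>0)); P=onplane(s,np.c_[u,v],z0+.024)[:,:2]
    print('plate',cv2.minAreaRect((P*1000).astype(np.float32)),len(P), np.median(Z[q2]))
    h=q&~cv2.dilate(q2.astype(np.uint8),np.ones((7,7))).astype(bool)
    v,u=np.nonzero(h); P=onplane(s,np.c_[u,v],z0+.024)[:,:2]; print('hook',len(P),P.min(0),P.max(0),P.mean(0))
E
python3 - <<'E'
from tr import *
trolley(load('wrist'))
E
```

```text
post z levels [0.06292315 0.06853871 0.06958383]
post ((501.5274658203125, -333.0627136230469), (22.729372024536133, 16.12354278564453), 89.94921875) [ 0.50138751 -0.3327568 ] 481
plate ((487.10272216796875, -315.147705078125), (13.37817668914795, 14.10595703125), 89.9463119506836) 225 0.028668431899825875
hook 1391 [ 0.48014935 -0.35760707] [ 0.52447272 -0.30846922] [ 0.50406713 -0.33561652]
```

Emit:
{"op": "apply_moves", "data": {
  "steps": [
    [[0.3,0.2,0.1,0,0],[0.3,0.5,0.2,0,0],[0.3,0.76,0.37,0,0],[0.3,0.76,0.37,0.3,0],[0.3,0.76,0.37,0.6,0],[0.3,0.76,0.37,0.9,0],[0.3,0.76,0.37,1,0],[0.3,0.76,0.37,1,0],[0.3,0.76,0.37,1,0],[0.3,0.76,0.37,1,0]]
  ]
}}

```text
time_s: 4.2
eef_pos: [0.5036, -0.3336, 0.1689]
tcp_rot: [179.9, 0.1, 90.0]
contact_force: [-0.5, -0.2, -0.0]
width: 0.697
gripper_force: 0.0
```

Emit:
{"op": "apply_moves", "data": {
  "steps": [
    [[0.3,0,0,0.2,0],[0.3,0,0,0.4,0],[0.3,0,0,0.6,0],[0.3,0,0,0.7,0],[0.3,0,0,0.8,0],[0.3,0,0,0.9,0],[0.3,0,0,1,0],[0.3,0,0,1,0],[0.3,0,0,1,0],[0.3,0,0,1,0]]
  ]
}}

```text
time_s: 5.2
eef_pos: [0.503, -0.3333, 0.0879]
tcp_rot: [180.0, 0.0, 90.0]
contact_force: [0.3, -0.4, -0.5]
width: 0.701
gripper_force: 0.0
```

Emit:
{"op": "apply_moves", "data": {
  "steps": [
    [[0.3,0,-0.01,0.16,0],[0.3,0,-0.01,0.32,0],[0.3,0,-0.01,0.32,0],[0.3,0,-0.01,0.32,0],[0.7,0,-0.01,0.32,0],[0.95,0,-0.01,0.32,0],[0.95,0,-0.01,0.32,0],[0.95,0,-0.01,0.32,0],[0.95,0,-0.01,0.32,0],[0.95,0,-0.01,0.32,0]]
  ]
}}

```text
time_s: 6.2
eef_pos: [0.502, -0.3331, 0.0621]
tcp_rot: [180.0, 0.0, 89.9]
contact_force: [0.3, -0.1, -0.8]
width: 0.242
gripper_force: 0.0
```

Emit:
{"op": "apply_moves", "data": {
  "steps": [
    [[0.95,0,0,0,0],[0.95,0,0,-0.1,0],[0.95,0,0,-0.2,0],[0.95,0,0,-0.4,0],[0.95,0,0,-0.6,0],[0.95,0,0,-0.8,0],[0.95,0,0,-1,0],[0.95,0,0,-1,0],[0.95,0,0,-1,0],[0.95,0,0,-1,0]]
  ]
}}

```text
time_s: 7.2
eef_pos: [0.5014, -0.3325, 0.1412]
tcp_rot: [-179.9, -0.1, 89.9]
contact_force: [-0.6, 0.2, -2.6]
width: 0.181
gripper_force: 40.0
```

Emit:
{"op": "apply_moves", "data": {
  "steps": [
    [[0.95,0.1,0,-0.2,0],[0.95,0.2,0.1,-0.5,0],[0.95,0.5,0.3,-0.75,0],[0.95,0.8,0.5,-0.75,0],[0.95,1,0.6,-0.75,0],[0.95,1,0.6,-0.75,0],[0.95,1,0.6,-0.75,0],[0.95,1,0.6,-0.75,0],[0.95,1,0.6,-0.75,0],[0.95,1,0.6,-0.75,0]]
  ]
}}

```text
time_s: 8.2
eef_pos: [0.5495, -0.2539, 0.2017]
tcp_rot: [-180.0, -0.0, 89.9]
contact_force: [0.5, -0.6, -3.0]
width: 0.181
gripper_force: 40.0
```

Emit:
{"op": "apply_moves", "data": {
  "steps": [
    [[0.95,0.2,0.1,0,0],[0.95,0.4,0.2,0,0],[0.95,0.6,0.4,0,0],[0.95,0.8,0.5,0,0],[0.95,1,0.6,0,0],[0.95,1,0.6,0,0],[0.95,1,0.6,0,-0.02],[0.95,1,0.6,0,-0.04],[0.95,1,0.6,0,-0.059],[0.95,1,0.6,0,-0.059]]
  ]
}}

```text
time_s: 9.2
eef_pos: [0.5977, -0.1731, 0.2019]
tcp_rot: [-180.0, 0.0, 100.6]
contact_force: [-0.1, -0.6, -1.8]
width: 0.182
gripper_force: 40.0
```

Emit:
{"op": "apply_moves", "data": {
  "steps": [
    [[0.95,0.2,0,0,0],[0.95,0.4,0.1,0,0],[0.95,0.6,0.2,0,0],[0.95,0.8,0.2,0,0],[0.95,1,0.2,0,0],[0.95,1,0.2,0,0],[0.95,1,0.2,0,0],[0.95,1,0.2,0,0],[0.95,1,0.2,0,0],[0.95,1,0.2,0,0]]
  ]
}}

```text
time_s: 10.2
eef_pos: [0.5992, -0.0924, 0.2019]
tcp_rot: [180.0, 0.0, 100.5]
contact_force: [-0.1, -0.4, -2.1]
width: 0.182
gripper_force: 40.0
```

```bash
python3 - <<'E'
from h import *
from bench import manip
s=snap('wrist','wrist2.png'); o=manip.observe(); print(o['time_s'],o['eef_pos'],o['tcp_rot'],o['contact_force'],np.round(s['pose'],3).tolist())
snap('scene'); snap('top')
E
```

```text
10.25 [ 0.59921143 -0.0922588   0.20192685] [1.79995718e+02 5.97250095e-03 1.00511616e+02] [-0.29892249 -0.0452504  -2.53690171] [[0.983, -0.176, -0.049, 0.585], [0.183, 0.947, 0.265, -0.02], [-0.0, -0.269, 0.963, 0.339], [0.0, 0.0, 0.0, 1.0]]
```

View pics/wrist2.png

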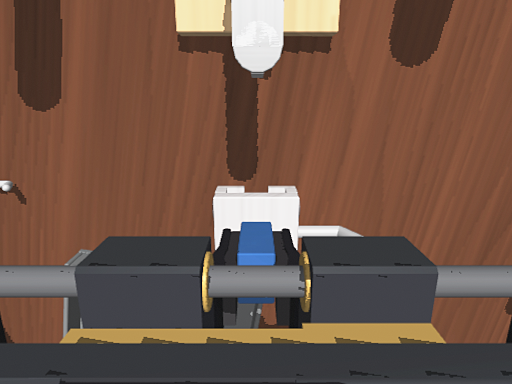

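The wrist view has the rail mouth tip at (258,73) and the trolley's plate front edge at row 195, from (214) to (299), held straight. I'll measure both in the tool frame.

```bash
python3 - <<'E'
from h import *
s=load('wrist'); C=cloud(s); T=np.array([0.59921,-0.09226,0.20193]); y=np.radians(100.51)
R=np.array([[np.cos(y),np.sin(y),0],[np.sin(y),-np.cos(y),0],[0,0,-1]])
L=(C-T)@R   # tool coords
hsv=cv2.cvtColor(s['img'],cv2.COLOR_BGR2HSV); S=hsv[...,1].astype(int);V=hsv[...,2]
Z=C[...,2]
m=(abs(Z-.12)<.005)&(S<60); m[100:]=0
v,u=np.nonzero(m); P=onplane(s,np.c_[u,v],.12); Q=(P-T)@R
print('rail z',np.median(Z[m]),'n',len(P),'tip x',Q[:,0].min(), 'world tip',P[np.argmin(Q[:,0])])
xs=np.arange(Q[:,0].min()+.018,Q[:,0].max(),.003); c=[]
for a in xs:
    k=abs(Q[:,0]-a)<.0015; c.append((a,Q[k,1].min(),Q[k,1].max()))
c=np.array(c); mid=c[:,1:].mean(1); print(np.round(c*1000,1)[::3]); f=np.polyfit(c[:,0],mid,1); print('centre at tip',np.polyval(f,Q[:,0].min())*1000,'slope deg',np.degrees(f[0]))
# trolley
t=(S<40)&(V>150); t[:180]=0;t[250:]=0;t[:,:205]=0;t[:,305:]=0
for r in range(184,232,4):
    w=np.nonzero(t[r])[0]
    if len(w): print(r,w.min(),w.max(),np.round(L[r,w.min()+2]*1000,1),np.round(L[r,w.max()-2]*1000,1),np.round(np.median(L[r,w],0)*1000,1))
b=(hsv[...,0]>95)&(hsv[...,0]<125)&(S>120); b[:215]=0;b[310:]=0;b[:,:225]=0;b[:,290:]=0
print('post',np.round(np.percentile(L[b],[2,50,98],axis=0)*1000,1))
E
python3 - <<'E'
import cv2,sys; sys.path.insert(0,'.')
from h import *
i=load('wrist')['img'][175:265,190:340]; cv2.imwrite('pics/crop2.png',cv2.resize(i,(750,450),interpolation=cv2.INTER_NEAREST))
E
```

```text
rail z 0.11968527007902621 n 3409 tip x 0.08967806093328436 world tip [ 0.57932564 -0.00474068  0.12      ]
[[107.7 -14.7  14.8]
 [116.7 -14.6  14.6]
 [125.7 -15.   14.4]]
centre at tip 0.46462825462112833 slope deg -1.2629944933821264
188 216 295 [ 25.1 -22.2  52. ] [25.4 20.5 51.2] [25.1 -7.9 52.3]
192 215 297 [ 25.3 -21.7  42.5] [25.  20.8 44. ] [22.8 -0.5 52. ]
196 214 298 [ 25.3 -21.3  34.5] [25.  20.5 35.9] [25.2 -0.5 35. ]
200 213 299 [ 23.5 -21.8  33.5] [23.5 20.7 33.3] [23.5 -0.5 33.3]
204 213 299 [ 21.3 -21.9  33.5] [21.4 20.8 33.3] [21.3 -0.5 33.5]
208 213 298 [ 19.5 -21.8  32.3] [19.  20.4 34. ] [19.2 -0.8 33.4]
212 214 298 [ 16.9 -21.5  33.6] [16.9 20.4 33.5] [17.  -0.5 33.3]
216 214 298 [ 14.7 -21.5  33.5] [14.6 20.6 33.9] [14.7 -0.5 33.3]
220 214 298 [ 12.9 -21.5  32.3] [12.6 20.6 33.3] [12.5 -0.5 33.4]
224 214 298 [ 10.6 -21.5  32.4] [10.2 20.7 33.7] [10.3 -0.5 33.2]
228 214 304 [  7.9 -21.8  33.7] [ 3.1 25.8 46.3] [ 8.   9.3 33.5]
post [[-10.5  -8.1  -7.5]
 [ 12.   -0.5  -0. ]
 [ 12.6   7.   30.4]]
```

View pics/crop2.png

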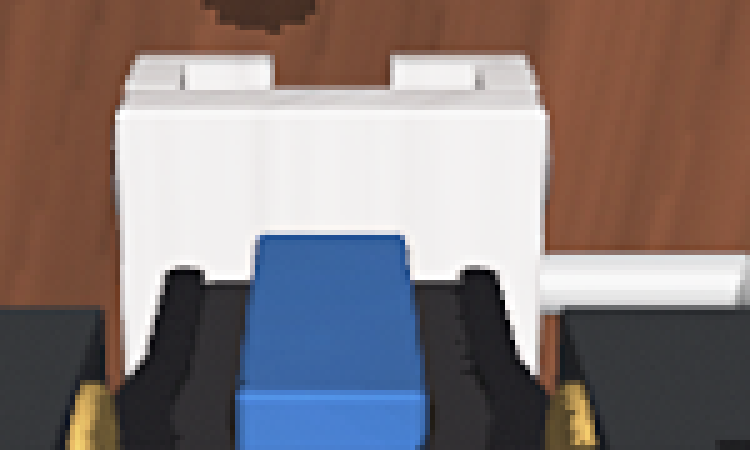

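The trolley sits in the hand with its underside 57.3 mm below the TCP. The rail centre is about 1 mm to +y of it and the mouth is 64 mm ahead. I'll lower to threading height short of the tip and look again.

Emit:
{"op": "apply_moves", "data": {
  "steps": [
    [[0.95,0,0.012,0.1,0],[0.95,0,0.012,0.2,0],[0.95,0,0.012,0.35,0],[0.95,0,0.012,0.466,0],[0.95,0.1,0.012,0.466,0],[0.95,0.3,0.012,0.466,0],[0.95,0.5,0.012,0.466,0],[0.95,0.56,0.012,0.466,0],[0.95,0.56,0.012,0.466,0],[0.95,0.56,0.012,0.466,0]]
  ]
}}

```text
time_s: 11.35
eef_pos: [0.5923, -0.0471, 0.1652]
tcp_rot: [179.9, 0.1, 100.6]
contact_force: [0.8, -0.1, -2.1]
width: 0.179
gripper_force: 40.0
```

```bash
cat > rl.py <<'E'
from h import *
from bench import manip
o=manip.observe(); T=o['eef_pos']; y=np.radians(o['tcp_rot'][2]); s=snap('wrist','w.png')
print(o['time_s'],T,o['tcp_rot'],o['contact_force'])
C=cloud(s)
R=np.array([[np.cos(y),np.sin(y),0],[np.sin(y),-np.cos(y),0],[0,0,-1]])
L=(C-T)@R
hsv=cv2.cvtColor(s['img'],cv2.COLOR_BGR2HSV); S=hsv[...,1].astype(int);V=hsv[...,2];Z=C[...,2]
m=(abs(Z-.12)<.004)&(S<60)&(L[...,0]>.027)&(abs(L[...,1])<.03)
v,u=np.nonzero(m); P=onplane(s,np.c_[u,v],.12); Q=(P-T)@R
print('rail z',np.median(Z[m]),len(P),'tip x',Q[:,0].min()*1000,'max',Q[:,0].max()*1000)
c=[]
for a in np.arange(Q[:,0].min()+.018,Q[:,0].max()-.002,.003):
    k=abs(Q[:,0]-a)<.0015
    if k.sum()>10: c.append((a,Q[k,1].min(),Q[k,1].max()))
c=np.array(c); c=c[abs(c[:,2]-c[:,1]-.03)<.0015]; f=np.polyfit(c[:,0],c[:,1:].mean(1),1)
print(np.round(c*1000,1)[::4].tolist(),'centre at tip',np.polyval(f,Q[:,0].min())*1000,'slope',np.degrees(f[0]))
t=(abs(L[...,2]-.0334)<.003)&(S<40)&(abs(L[...,1])<.026)&(L[...,0]>.012)&(L[...,0]<.024)
q=L[t]; print('plate y',np.percentile(q[:,1],[1,99])*1000,'z',np.median(q[:,2])*1000)
E
python3 rl.py
```

```text
11.35 [ 0.5922964  -0.04709911  0.16519921] [1.79934142e+02 5.22039169e-02 1.00625062e+02] [ 0.82005969 -0.14111938 -2.06299918]
rail z 0.11968919990660701 8961 tip x 44.64742207913621 max 119.41195953048968
[[62.6, -16.2, 13.5], [74.6, -15.9, 13.3], [86.6, -16.2, 13.5], [98.6, -15.9, 13.7], [110.6, -16.1, 13.4]] centre at tip -1.367335820825723 slope 0.11937063301582539
plate y [-22.68990816  21.10398524] z 33.442007363782224
```

The tool is aligned to within 0.1°, with a 0.5 mm lateral offset to correct. I'll thread it on gently.

Emit:
{"op": "apply_moves", "data": {
  "steps": [
    [[0.95,0,-0.007,0.005,0],[0.95,0.04,-0.007,0.005,0],[0.95,0.08,-0.007,0.005,0],[0.95,0.13,-0.007,0.005,0],[0.95,0.18,-0.007,0.005,0],[0.95,0.23,-0.007,0.005,0],[0.95,0.28,-0.007,0.005,0],[0.95,0.32,-0.007,0.005,0],[0.95,0.36,-0.007,0.005,0],[0.95,0.36,-0.007,0.005,0]]
  ]
}}

```text
time_s: 12.4
eef_pos: [0.5859, -0.0186, 0.1643]
tcp_rot: [-180.0, -0.0, 100.6]
contact_force: [0.5, 1.3, -2.0]
width: 0.178
gripper_force: 40.0
```

```bash
python3 rl.py
```

```text
12.4 [ 0.58588039 -0.01863894  0.16425428] [-1.79988593e+02 -9.72464828e-03  1.00597291e+02] [ 0.46176777  1.32524325 -1.952516  ]
rail z 0.11969291315303596 11102 tip x 27.259242727923784 max 119.28096733495083
[[45.3, -15.0, 14.4], [57.3, -15.2, 14.6], [69.3, -15.0, 14.3], [81.3, -14.7, 14.5], [93.3, -15.0, 14.7], [105.3, -14.7, 14.9], [117.3, -14.9, 14.6]] centre at tip -0.3045605111880473 slope 0.12727409342075693
plate y [-22.68916006  21.05930918] z 33.33689357939731
```

Emit:
{"op": "apply_moves", "data": {
  "steps": [
    [[0.95,0.1,0.004,0,0],[0.95,0.2,0.004,0,0],[0.95,0.3,0.004,0,0],[0.95,0.4,0.004,0,0],[0.95,0.5,0.004,0,0],[0.95,0.6,0.004,0,0],[0.95,0.7,0.004,0,0],[0.95,0.8,0.004,0,0],[0.95,0.9,0.004,0,0],[0.95,0.9,0.004,0,0]]
  ]
}}

```text
time_s: 13.45
eef_pos: [0.5727, 0.0529, 0.1642]
tcp_rot: [-180.0, -0.0, 100.6]
contact_force: [-0.1, -0.2, -2.3]
width: 0.178
gripper_force: 40.0
```

```bash
cat >> rl.py <<'E'
H=hsv[...,0].astype(int)
o_=(H>3)&(H<18)&(S>190)&(V>150)&(abs(Z-.1255)<.012)&(abs(L[...,1])<.03)
k=(V<70)&(Z>.115)&(Z<.2)&(L[...,0]>.05)&(abs(L[...,1])<.05)
for n,q in(('orange',o_),('black',k)):
    if q.sum()>5: print(n,q.sum(),np.round(np.percentile(L[q],[2,50,98],axis=0)*1000,1).tolist())
E
python3 rl.py
```

```text
13.45 [0.57271092 0.05289385 0.16423757] [-1.79974650e+02 -2.63151359e-02  1.00638149e+02] [-0.13065042 -0.16642901 -2.27871488]
rail z 0.11970985460202613 11092 tip x 27.238755625233843 max 119.25344728005103
[[45.2, -15.0, 14.3], [57.2, -14.8, 14.6], [69.2, -15.0, 14.8], [81.2, -14.8, 14.5], [93.2, -15.0, 14.7], [105.2, -14.7, 14.9], [117.2, -15.0, 14.6]] centre at tip -0.20906835768950988 slope 0.11322001239270842
plate y [-22.70444967  21.06669654] z 33.36428638744766
```

Emit:
{"op": "apply_moves", "data": {
  "steps": [
    [[0.95,0.1,0,0,0],[0.95,0.2,0,0,0],[0.95,0.3,0,0,0],[0.95,0.4,0,0,0],[0.95,0.5,0,0,0],[0.95,0.6,0,0,0],[0.95,0.7,0,0,0],[0.95,0.8,0,0,0],[0.95,0.9,0,0,0],[0.95,0.9,0,0,0]]
  ]
}}

```text
time_s: 14.5
eef_pos: [0.5595, 0.1236, 0.1642]
tcp_rot: [-180.0, -0.0, 100.6]
contact_force: [0.2, 0.5, -2.3]
width: 0.18
gripper_force: 40.0
```

```bash
python3 rl.py
```

```text
14.5 [0.55953416 0.12362186 0.16423744] [-1.79982390e+02 -1.88059220e-02  1.00642365e+02] [ 0.2495714   0.49879738 -2.34969576]
rail z 0.11969824826605915 10630 tip x 26.6787940999122 max 119.2569635390216
[[44.7, -15.0, 14.9], [56.7, -14.7, 14.6], [68.7, -15.0, 14.9], [80.7, -14.7, 15.0], [92.7, -14.5, 14.8], [104.7, -14.7, 15.0], [116.7, -14.5, 15.1]] centre at tip -0.1286671044462424 slope 0.2069846896240758
plate y [-22.61145644  20.98881999] z 33.32083138235732
orange 105 [[107.2, -2.9, 34.1], [108.9, 1.2, 35.6], [111.3, 3.5, 37.6]]
```

View pics/w.png

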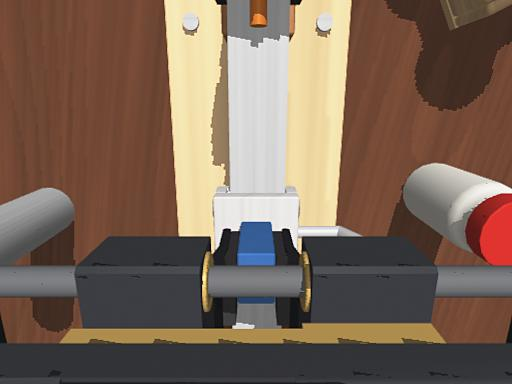

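The plunger tip is at (258,15), about 82 mm ahead of the trolley's front face. The jar and pipe are clear. I'll slide 68 mm.

Emit:
{"op": "apply_moves", "data": {
  "steps": [
    [[0.95,0.1,0,0,0],[0.95,0.2,0,0,0],[0.95,0.3,0,0,0],[0.95,0.4,0,0,0],[0.95,0.5,0,0,0],[0.95,0.6,0,0,0],[0.95,0.7,0,0,0],[0.95,0.8,0,0,0],[0.95,0.85,0,0,0],[0.95,0.85,0,0,0]]
  ]
}}

```text
time_s: 15.55
eef_pos: [0.5473, 0.19, 0.1642]
tcp_rot: [-180.0, -0.0, 100.6]
contact_force: [-0.2, -0.9, -1.7]
width: 0.18
gripper_force: 40.0
```

```bash
python3 rl.py
```

```text
15.55 [0.54728213 0.18998603 0.16424361] [-1.79996507e+02 -1.87816217e-03  1.00625972e+02] [-0.22934092 -0.93000686 -1.69304782]
rail z 0.11968139460645136 3749 tip x 26.681574449838877 max 102.20535129455413
[[44.7, -14.9, 14.9], [92.7, -14.5, 14.8]] centre at tip -0.06836470509761036 slope 0.12614410113295269
plate y [-22.64133188  21.04613953] z 33.38841956958388
orange 91 [[40.2, -2.6, 34.2], [41.9, 0.4, 35.2], [45.7, 3.6, 37.6]]
black 7423 [[54.9, -20.3, 19.2], [71.4, 0.3, 20.6], [86.9, 20.9, 22.1]]
```

Emit:
{"op": "apply_moves", "data": {
  "steps": [
    [[0.95,0.04,0,0,0],[0.95,0.08,0,0,0],[0.95,0.12,0,0,0],[0.95,0.15,0,0,0],[0.95,0.18,0,0,0],[0.95,0.2,0,0,0],[0.95,0.22,0,0,0],[0.95,0.24,0,0,0],[0.95,0.26,0,0,0],[0.95,0.27,0,0,0]]
  ]
}}

```text
time_s: 16.6
eef_pos: [0.544, 0.2084, 0.1644]
tcp_rot: [-180.0, 0.3, 100.6]
contact_force: [0.2, -6.5, -0.9]
width: 0.18
gripper_force: 40.0
```

Emit:
{"op": "apply_moves", "data": {
  "steps": [
    [[0.95,0.004,0,0,0],[0.95,0.008,0,0,0],[0.95,0.012,0,0,0],[0.95,0.016,0,0,0],[0.95,0.02,0,0,0],[0.95,0.024,0,0,0],[0.95,0.028,0,0,0],[0.95,0.032,0,0,0],[0.95,0.036,0,0,0],[0.95,0.04,0,0,0]]
  ]
}}

```text
time_s: 17.6
eef_pos: [0.5434, 0.2115, 0.1644]
tcp_rot: [-180.0, 0.2, 100.6]
contact_force: [0.8, -7.8, -1.3]
width: 0.184
gripper_force: 40.0
```

```bash
python3 rl.py
```

```text
17.6 [0.54341313 0.21145997 0.16442042] [-179.98080157    0.24951461  100.63499597] [ 0.81218635 -7.77344523 -1.34731271]
rail z 0.11969599563637662 1764 tip x 65.90829445385555 max 80.18139960448485Traceback (most recent call last):
  File "rl.py", line 16, in <module>
    c=np.array(c); c=c[abs(c[:,2]-c[:,1]-.03)<.0015]; f=np.polyfit(c[:,0],c[:,1:].mean(1),1)
                           ~^^^^^
IndexError: too many indices for array: array is 1-dimensional, but 2 were indexed
```

Emit:
{"op": "apply_moves", "data": {
  "steps": [
    [[0.95,0.005,0,0,0],[0.95,0.01,0,0,0],[0.95,0.015,0,0,0],[0.95,0.02,0,0,0],[0.95,0.025,0,0,0],[0.95,0.03,0,0,0],[0.95,0.035,0,0,0],[0.95,0.04,0,0,0],[0.95,0.045,0,0,0],[0.95,0.05,0,0,0]]
  ]
}}

```text
time_s: 18.65
eef_pos: [0.5427, 0.2154, 0.1644]
tcp_rot: [-180.0, 0.2, 100.6]
contact_force: [-0.0, -7.7, -1.4]
width: 0.181
gripper_force: 40.0
```

Emit:
{"op": "apply_moves", "data": {
  "steps": [
    [[0.95,0.003,0,0,0],[0.95,0.006,0,0,0],[0.95,0.009,0,0,0],[0.95,0.012,0,0,0],[0.95,0.015,0,0,0],[0.95,0.018,0,0,0],[0.95,0.021,0,0,0],[0.95,0.024,0,0,0],[0.95,0.027,0,0,0],[0.95,0.03,0,0,0]]
  ]
}}

```text
time_s: 19.65
eef_pos: [0.5423, 0.2178, 0.1644]
tcp_rot: [-180.0, 0.2, 100.6]
contact_force: [1.1, -7.2, -1.9]
width: 0.183
gripper_force: 40.0
```

Emit:
{"op": "apply_moves", "data": {
  "steps": [
    [[0.95,0.003,0,0,0],[0.95,0.006,0,0,0],[0.95,0.009,0,0,0],[0.95,0.012,0,0,0],[0.95,0.015,0,0,0],[0.95,0.018,0,0,0],[0.95,0.021,0,0,0],[0.95,0.025,0,0,0],[0.95,0.025,0,0,0],[0.95,0.025,0,0,0]]
  ]
}}

```text
time_s: 20.65
eef_pos: [0.5422, 0.2184, 0.1645]
tcp_rot: [-180.0, 0.4, 100.7]
contact_force: [1.7, -9.8, -0.2]
width: 0.183
gripper_force: 40.0
```

Emit:
{"op": "apply_moves", "data": {
  "steps": [
    [[0.95,0.003,0,0,0],[0.95,0.006,0,0,0],[0.95,0.009,0,0,0],[0.95,0.012,0,0,0],[0.95,0.015,0,0,0],[0.95,0.018,0,0,0],[0.95,0.02,0,0,0],[0.95,0.02,0,0,0],[0.95,0.02,0,0,0],[0.95,0.02,0,0,0]]
  ]
}}

```text
time_s: 21.65
eef_pos: [0.5421, 0.2186, 0.1646]
tcp_rot: [-180.0, 0.5, 100.7]
contact_force: [1.9, -15.0, 1.0]
width: 0.177
gripper_force: 40.0
```

```bash
python3 - <<'E'
from h import *
s=snap('wrist'); a=s['img'][60:260,130:390]; t=snap('scene')['img'][130:240,220:330]
cv2.imwrite('pics/c3.png',np.hstack([cv2.resize(a,(460,354)),cv2.resize(t,(330,354),interpolation=cv2.INTER_CUBIC)]))
E
```

```text
(no output)
```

View pics/c3.png

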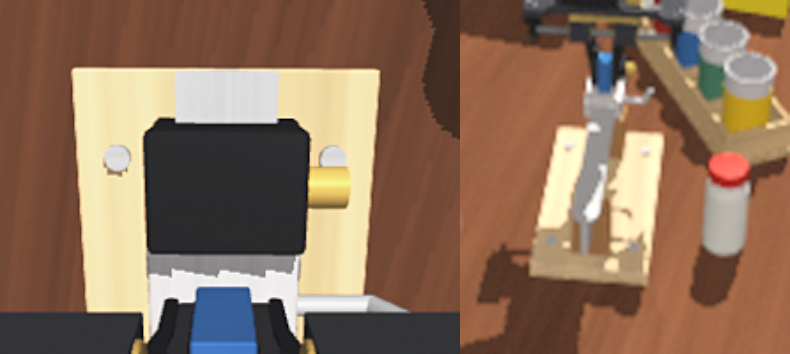

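The trolley is seated against the buffer face with the plunger flush, and the hard stop reads 15 N. I'll relieve the push, settle the trolley, open the fingers and lift.

Emit:
{"op": "apply_moves", "data": {
  "steps": [
    [[0.95,-0.02,0,0,0],[0.95,-0.04,0,0,0],[0.95,-0.06,0,0.005,0],[0.95,-0.065,0,0.01,0],[0.95,-0.065,0,0.014,0],[0.95,-0.065,0,0.014,0],[0.95,-0.065,0,0.014,0],[0.95,-0.065,0,0.014,0],[0.95,-0.065,0,0.014,0],[0.95,-0.065,0,0.014,0]]
  ]
}}

```text
time_s: 22.75
eef_pos: [0.5424, 0.218, 0.1634]
tcp_rot: [180.0, 0.1, 100.6]
contact_force: [0.7, -5.5, 1.1]
width: 0.182
gripper_force: 40.0
```

Emit:
{"op": "apply_moves", "data": {
  "steps": [
    [[0.75,0,0,0,0],[0.7,0,0,0,0],[0.65,0,0,0,0],[0.6,0,0,0,0],[0.5,0,0,0,0],[0.5,0,0,0,0],[0.5,0,0,0,0],[0.5,0,0,0,0],[0.5,0,0,0,0],[0.5,0,0,0,0]]
  ]
}}

```text
time_s: 23.75
eef_pos: [0.5421, 0.2184, 0.1632]
tcp_rot: [180.0, -0.0, 100.6]
contact_force: [0.2, 0.2, 0.2]
width: 0.496
gripper_force: 0.0
```

Emit:
{"op": "apply_moves", "data": {
  "steps": [
    [[0.5,0,0,-0.1,0],[0.5,0,0,-0.2,0],[0.5,0,0,-0.4,0],[0.5,0,0,-0.6,0],[0.5,0,0,-0.8,0],[0.5,0,0,-1,0],[0.5,0,0,-1,0],[0.5,0,0,-1,0],[0.5,0,0,-1,0],[0.5,0,0,-1,0]]
  ]
}}

```text
time_s: 24.75
eef_pos: [0.5415, 0.2183, 0.2422]
tcp_rot: [-179.9, 0.0, 100.6]
contact_force: [-0.4, -0.2, -0.7]
width: 0.5
gripper_force: 0.0
```

Emit:
{"op": "apply_moves", "data": {
  "steps": [
    [[0.5,-0.2,0,0,0],[0.5,-0.4,0,0,0],[0.5,-0.6,0,0,0],[0.5,-0.8,0,0,0],[0.5,-1,0,0,0],[0.5,-1,0,0,0],[0.5,-1,0,0,0],[0.5,-1,0,0,0],[0.5,-1,0,0,0],[0.5,-1,0,0,0]]
  ]
}}

```text
time_s: 25.75
eef_pos: [0.5565, 0.1404, 0.2432]
tcp_rot: [180.0, -0.0, 100.6]
contact_force: [-1.3, 0.1, 1.2]
width: 0.504
gripper_force: 0.0
```

```bash
python3 - <<'E'
from h import *
s=snap('wrist'); t=snap('scene')['img'][120:240,220:330]
cv2.imwrite('pics/c4.png',np.hstack([cv2.resize(s['img'][:260,100:400],(440,380)),cv2.resize(t,(350,380),interpolation=cv2.INTER_CUBIC)]))
E
```

```text
(no output)
```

View pics/c4.png

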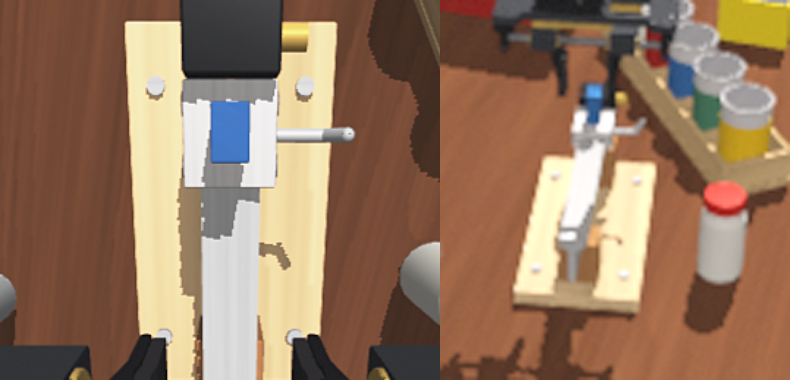

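The trolley hangs on the rail against the buffer face, with no orange showing and its hook on the far side. The gripper is clear of it.

```bash
python3 -c "
from bench import order; print(order.sign_off())"
```

```text
the job is handed in; nothing more can be done
None
```

The job is handed in at about 26 s: the trolley hangs on the rail against the buffer, hook on the far side, plunger pushed flush (no orange showing), and the highest push I read was 15 N.

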